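# Draw a finished salve tin out of the setting batch and pack it

## Robot

A 6-joint arm with a two-finger parallel gripper is mounted at the origin on a cart in front of the work surface, level with it; the furniture and walls round the work are solid. World frame = base frame: x ahead of the robot, y to its left, z up, the work surface at z = 0. Lengths are in m, angles in rad, forces in N, time in s.
With the tool pointing down it reaches from about 0.25 to 0.725 m from the base axis. Payload 4 kg.
Tool frame: the origin (TCP) lies on the centre line of the jaws, within the pads' length; the fingertips stand tip_reach ahead of it and the grasp point (between the pads) lies 5 mm behind it (tip_reach is the distance from the TCP to the fingertips, in m); z points along the fingers, y is the direction in which the jaws open and shut (so a half turn about z gives the same grasp; the last joint's range is limited). The gripper opens to 85 mm and grips with 20 to 120 N. Pads are 22 mm wide; open, the fingers measure 114 mm over their backs; the gripper's body (76 mm by 85 mm) begins 54 mm behind the grasp point. The pads swing forward as they close: fully open they stand 13 mm farther back than shut.
Start: joints at [1.279, 0.241, 0.005, 1.335, 0, 1.571], TCP at [0.144, 0.479, 0.245] pointing down, gripper open.
Joint ranges: [-2.72, 2.72], [-1.05, 1.87], [-1.09, 1.28], [-1.99, 2.15], [-1.42, 1.44], [-3.14, 3.14]. Speed limits (rad/s): [2.79, 2.79, 3.14, 3.14, 3.14, 3.14].

## Interface

Orientations are given as a unit quaternion [x, y, z, w].
In Python, from workcell import * gives the robot as it stands.
- The arm moves only by the tool arm_command, never from a script. Its arguments are lists of equal length, an entry for each row: "translation": the shift along the tool's x, y, z in cm, a list of three; "turn": the turn about the tool's z in rad; "hand": the closure, from 0 (fully open) to 1 (shut). In form: {"translation": [[x, y, z], ...], "turn": [turn, ...], "hand": [hand, ...]}. A call has 1 to 5 rows; each row is the pose to reach, as a shift and turn from the pose commanded when the call began, along the tool's axes at that moment; what a row does not reach only later rows make up. A row lasts 1/12 s, in which the tool goes at most 41.7 mm and 7.16 degrees, less where a joint would pass 70% of its speed; a pose out of reach is approached as far as the arm can. A call with a gripper value outside its range is refused whole. The fingers move at their own pace and stop on an object; the grip force is fixed at half the most. Time passes only in rows, so rows that repeat a pose let the fingers close. It gives the time, the measured TCP pose, the force and the opening at its end, in the units of the state.
- get_obs(): the state, without advancing time (a new reading comes with each control period).
- camera(name): name is "scene" or "side" or "wrist"; returns (picture, depth): 480x640x3 uint8, red, green, blue; 480x640 float32, m along the optical axis (not along the pixel's ray), 0 where there is no reading.
- camera_info(name): a dict with "mtx" (3x3 intrinsics, pixels), "dist_coeffs" ([k1, k2, p1, p2, k3] as OpenCV has them; the pictures are not rectified), "world_to_cam" (4x4, takes a point from world to camera coordinates). Camera axes: x right, y down, z forward; pixel columns grow to the right and rows downward; lengths in m; the calibration is good to about 2 mm. A picture is of the moment at which its call begins: read the wrist's pose just before it. camera_info takes no time and is no camera call; for the wrist camera it gives the pose at the moment of the call.
- job_done(): hands the job in, once; it reports no verdict.
Trained networks look in the newest picture that a camera, given by its name, has taken for a name from the list of things; names that differ only in an ending like _2 or _b are one class to them, and where a whole thing is asked for, a point or a joint stands for the part that bears it (a point fixed in the world has none). Each returns a list of dicts, best first, with "conf" (0 to 1); they miss things now and then, are a little off and sometimes report something else, mostly with a low value. They report only what shows in the picture. A call takes as long as a camera call. They do not tell look-alikes from the thing itself.
- search_frame(camera, name): "location" ([row, column] in pixels, amid what is visible of it).
- spot_point(camera, name): "location" ([row, column] in pixels: a listed point, or the origin of a listed thing).
The state is a dict: "clock": time; "joint_pos": joint angles; "joint_vel": joint speeds; "tau": joint torques, N m; "eef_pos": TCP position; "tool_rot": TCP orientation; "ft_force": force on the tool from outside, world axes, zero at the start; "ft_torque": the same for the moment, N m; "grip_width": finger opening in m.
Only numpy, scipy, OpenCV 4.12 (cv2) and the standard library are available. Lean on these libraries where they do the work, as an engineer would, in place of code of your own. Each camera call takes 0.05 s, during which the arm holds its last target. There are 200 camera calls.

## Task

The small lidded tin is finished, but it stands hemmed in by three open tins of salve that must go on setting undisturbed where they are. With a light fingertip on its lid (about half a kilo of pressure, never more than a kilo and a half, or the lid dents) draw it straight out across the marble, away from the back tin, until there is 25 mm of room for fingers all round it. Then pick it up and seat it gently, flat and fully home, in the empty well of the order tray, beside the two tins already packed, which stay as they are.

Things in the scene. Friction and masses are not known exactly. Their poses are not given: they have to be found in the camera images.
- lidded_tin: The tin to move: closed round brass-coloured tin with a paper label on its flat lid, 55 mm diameter, a good 20 mm high, 40 to 85 g, loose. Origin at the centre of its underside, z up. At the start it touches all three poured tins, so no finger fits beside it. A fingertip grips the lid better than the tin grips the marble. Tin and lid themselves are stiff: press by feel.
- poured_left: Open brushed-steel tin of setting salve, 67 mm diameter, 44 mm high, about 0.2 kg, loose on the slab; stands at one side (+y side in the slab's frame) of the lidded tin, centre 61 mm from its centre. Origin at the centre of its underside.
- poured_right: The same kind of open tin, at the other side of the lidded tin, as its mirror image. Origin at the centre of its underside.
- poured_back: The same kind of open tin, straight behind the lidded tin, centre 61 mm from its centre. Origin at the centre of its underside. The line from this tin's centre through the lidded tin's centre is the way out, midway between the two side tins.
- slab: Marble slab 280 mm (x) by 240 mm (y), 14 mm thick, on a sponge-rubber mat 6 mm thick that is fixed to the table and yields about 1 mm for each 12 N of extra load; the top face is 16 to 20 mm above the table. Origin at the centre of the slab's underside, z up; its bare part is on its -x side (toward the robot), 100 mm or more before the lidded tin. Stands left or right of the tray.
- tray: Dark hardwood order tray 92 mm (x) by 246 mm (y), 20 mm thick, on a felt pad (4 mm, yields 1 mm per 12 N) that holds it in place, with three round wells in a row along its y axis, 74 mm apart: 57 mm diameter at the sides, 10 mm deep, with a small chamfer at the mouth. Origin at the centre of its underside, z up. A seated tin stands proud of the tray's top by about half its height. A brass bow handle at each end.
- well2 (a point): Centre of the FLOOR of the empty well, the one at the tray's +y end: 10 mm below the tray's top face, 14 mm above the table; axes as the tray's. The lidded tin's origin lies here when it is fully home.
- packed_a: A closed salve tin like the one to move, already seated in the well at the tray's -y end; loose. Origin at the centre of its underside.
- packed_b: Another such tin, seated in the middle well; loose. Origin at the centre of its underside.
Things that resemble listed ones, but are neither listed nor needed, are in the scene too. What is shaped like the lidded_tin but blue is not meant.

How it is judged:
On the way:
1. the lidded tin has been drawn clear: it stands flat on the slab with at least 20 mm of room between it and each poured tin (horizontal distance between lidded_tin and poured_left above 0.081 m and horizontal distance between lidded_tin and poured_back above 0.081 m and horizontal distance between lidded_tin and poured_right above 0.081 m and z of lidded_tin in the frame of slab between 0.012 and 0.0165 m and angle between lidded_tin's own z axis and vertical below 0.08 rad), for 0.2 s.
At the end, for the whole second after the job is handed in: The lidded tin rests in the tray's empty well, its centre within 3 mm of the well's, no more than 1.5 mm above the well's floor and flat within 0.04 rad, at rest and released; each of the poured and packed tins is within 4 mm of where it stood (horizontal distance between lidded_tin and well2 below 0.003 m and z of lidded_tin in the frame of well2 between -0.002 and 0.0015 m and angle between lidded_tin's own z axis and vertical below 0.04 rad and linear speed of lidded_tin below 0.01 m/s and distance of each of poured_left, poured_back, poured_right, packed_a, packed_b from where it was at the start of the episode below 0.004 m); the robot touches nothing.
It fails at once if a poured tin is shifted, tipped or lifted by more than 4 mm or tilted by more than 0.1 rad (distance of any of poured_left, poured_back, poured_right from where it was at the start of the episode above 0.004 m or angle between any of poured_left, poured_back, poured_right's own z axis and vertical above 0.1 rad).
It fails at once if the lidded tin is pressed onto the slab with more than 15 N (the lid dents) (contact force between lidded_tin and slab above 15 N).
It fails at once if the lidded tin is pressed, knocked or dropped into or onto the tray with more than 25 N (contact force between lidded_tin and tray above 25 N).
It fails at once if a packed tin is shifted by more than 4 mm (distance of any of packed_a, packed_b from where it was at the start of the episode above 0.004 m).
It also fails if it takes over 64 s, if anything falls off the work surface, if the arm or the gripper's body presses on something with over 40 N, if the wrist force passes 120 N, or if a joint passes its speed limit or range.

## Working session

There is one attempt and no reset: what is moved stays moved. The work goes in short steps, Python scripts to look and compute and a tool call to move; the robot and the scene stay as the last step left them, time stands still between calls to the robot, and variables do not carry over. Pictures are saved under pics/ and viewed, about 8 in all and at most 12, crops included, and the job is handed in when it is done.

Besides the shell and the picture viewer there is one more tool, called after "Emit:" by a JSON object that holds its "name" and its "arguments". arm_command: Moves the arm, as the interface text tells. Its arguments: {"type":"object","properties":{"translation":{"type":"array","items":{"type":"array","items":{"type":"number"}}},"turn":{"type":"array","items":{"type":"number"}},"hand":{"type":"array","items":{"type":"number"}}},"required":["translation","turn","hand"]}

```bash
ls; mkdir -p pics; cat > h.py <<'E'
from workcell import *
import numpy as np, cv2
def snap(n,f):
    p,d=camera(n); cv2.imwrite('pics/'+f,p[:,:,::-1]); return p,d
def ray(n,rc,z,info=None):
    """pixel (row,col) -> world point on plane z"""
    i=info or camera_info(n); T=np.linalg.inv(i['world_to_cam'])
    u=cv2.undistortPoints(np.array([[[rc[1],rc[0]]]],float),np.array(i['mtx']),np.array(i['dist_coeffs'],float))[0,0]
    d=T[:3,:3]@[u[0],u[1],1]; o=T[:3,3]
    return o+d*(z-o[2])/d[2]
def cloud(n,d,info=None):
    i=info or camera_info(n); T=np.linalg.inv(i['world_to_cam'])
    r,c=np.mgrid[0:480,0:640]
    u=cv2.undistortPoints(np.stack([c,r],-1).reshape(-1,1,2).astype(float),np.array(i['mtx']),np.array(i['dist_coeffs'],float)).reshape(480,640,2)
    P=np.dstack([u*d[...,None],d])
    return P@T[:3,:3].T+T[:3,3]
E
python3 - <<'E'
from h import *
o=get_obs(); print({k:np.round(v,3) for k,v in o.items()})
for n in('scene','side'):
    p,d=snap(n,n+'0.png'); P=cloud(n,d)
    for t in('lidded_tin','poured_left','slab','tray','well2','packed_a'):
        for e in spot_point(n,t)[:5]:
            r,c=map(int,e['location']); 
            print(n,t,round(e['conf'],2),r,c,np.round(P[min(r,479),min(c,639)],3))
E
```

```text
pics
{'clock': np.float64(0.0), 'joint_pos': array([1.279, 0.241, 0.004, 1.335, 0.   , 1.571]), 'joint_vel': array([-0.   ,  0.002,  0.   , -0.   , -0.001, -0.   ]), 'tau': array([ 0.0000e+00, -3.7232e+01,  2.5241e+01,  1.7000e-02,  0.0000e+00,
        0.0000e+00]), 'eef_pos': array([0.144, 0.478, 0.244]), 'tool_rot': array([ 0.145,  0.989, -0.001, -0.   ]), 'ft_force': array([ 0.348, -0.186, -0.256]), 'ft_torque': array([-0.016,  0.039, -0.011]), 'grip_width': np.float64(0.085)}
scene lidded_tin 0.85 187 251 [0.73  0.343 0.019]
scene lidded_tin 0.81 239 286 [0.625 0.149 0.041]
scene lidded_tin 0.58 214 214 [0.604 0.342 0.024]
scene poured_left 0.67 232 263 [0.609 0.198 0.046]
scene slab 0.86 253 277 [0.597 0.152 0.02 ]
scene tray 0.94 347 402 [ 0.537 -0.182  0.037]
scene well2 0.59 319 372 [ 0.572 -0.1    0.016]
scene packed_a 0.94 372 431 [ 0.523 -0.247  0.037]
scene packed_a 0.65 347 401 [ 0.538 -0.18   0.035]
side lidded_tin 0.97 293 290 [0.614 0.198 0.061]
side lidded_tin 0.92 366 166 [0.734 0.373 0.021]
side lidded_tin 0.62 394 237 [0.612 0.376 0.023]
side poured_left 0.74 318 274 [0.617 0.249 0.052]
side tray 0.73 213 391 [ 0.542 -0.137  0.024]
side well2 0.88 224 371 [ 0.571 -0.096  0.014]
side well2 0.21 317 276 [0.615 0.247 0.052]
side packed_a 0.67 207 391 [ 0.545 -0.146  0.033]
side packed_a 0.54 190 405 [ 0.535 -0.216  0.037]
```

View pics/scene0.png

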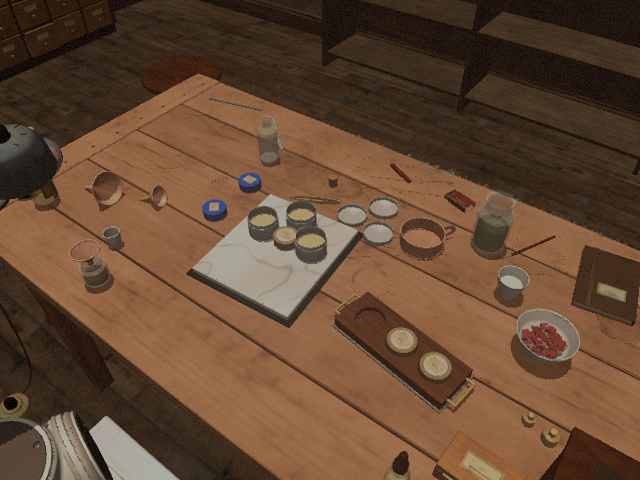

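The lidded tin is at about (237,286), between three poured tins on the slab. The empty well is at about (317,372). The blue tins at (183,250) and (210,214) are decoys. I'll move to look from nearer.

Emit:
{"name": "arm_command", "arguments": {"translation": [[-4,-1.6,0],[-8,-3.2,0],[-12,-4.8,0],[-16,-6.4,0],[-20,-8,0]], "turn": [0,0,0,0,0], "hand": [0,0,0,0,0]}}

```text
clock: 1.12
eef_pos: [0.3079, 0.3479, 0.2455]
tool_rot: [0.145, 0.989, 0.0, 0.0]
ft_force: [1.4, 0.7, 0.3]
grip_width: 0.0856
```

Emit:
{"name": "arm_command", "arguments": {"translation": [[-4,-1.6,0],[-8,-3.2,0],[-12,-4.8,0],[-16,-6.4,0],[-20,-8,0]], "turn": [0,0,0,0,0], "hand": [0,0,0,0,0]}}

```text
clock: 1.53
eef_pos: [0.4712, 0.2177, 0.2456]
tool_rot: [0.145, 0.989, 0.0, 0.0]
ft_force: [0.1, 1.0, 0.2]
grip_width: 0.0857
```

```bash
python3 - <<'E'
from h import *
o=get_obs(); print({k:np.round(v,3) for k,v in o.items()})
i=camera_info('wrist'); print(np.round(np.linalg.inv(i['world_to_cam']),3),i['mtx'])
p,d=snap('wrist','w1.png'); P=cloud('wrist',d,i)
for t in('lidded_tin','poured_left','slab','tray','well2','packed_a'):
    for e in spot_point('wrist',t)[:5]:
        r,c=map(int,e['location']); print(t,round(e['conf'],2),r,c,np.round(P[min(r,479),min(c,639)],3))
E
```

```text
{'clock': np.float64(1.533), 'joint_pos': array([0.433, 0.278, 0.055, 1.348, 0.   , 0.725]), 'joint_vel': array([-0.882,  0.423,  0.563,  0.133,  0.008, -0.879]), 'tau': array([  1.815, -41.657,  23.307,   0.158,  -0.157,   0.703]), 'eef_pos': array([0.471, 0.218, 0.246]), 'tool_rot': array([0.145, 0.989, 0.   , 0.   ]), 'ft_force': array([0.112, 1.004, 0.165]), 'ft_torque': array([ 0.067, -0.049,  0.01 ]), 'grip_width': np.float64(0.086)}
[[ 0.289  0.911  0.296  0.397]
 [ 0.957 -0.275 -0.088  0.242]
 [ 0.001  0.308 -0.951  0.374]
 [ 0.     0.     0.     1.   ]] [[412.71470031   0.         314.39249152]
 [  0.         412.71470031 236.11328085]
 [  0.           0.           1.        ]]
lidded_tin 0.75 288 497 [0.606 0.361 0.022]
lidded_tin 0.74 362 306 [0.621 0.166 0.037]
lidded_tin 0.44 408 328 [0.666 0.175 0.053]
poured_left 0.65 346 364 [0.619 0.224 0.037]
slab 0.82 333 300 [0.6   0.166 0.016]
slab 0.37 345 367 [0.605 0.228 0.059]
tray 0.66 408 326 [0.666 0.173 0.052]
tray 0.65 361 2 [ 0.542 -0.145  0.027]
well2 0.71 365 54 [ 0.567 -0.102  0.013]
```

View pics/w1.png

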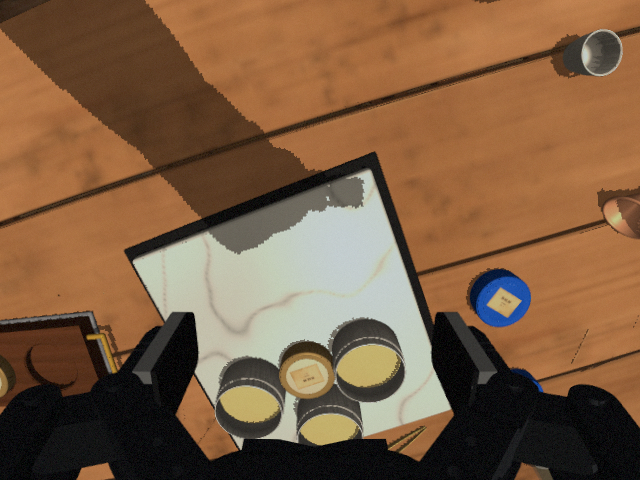

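```bash
cat >> h.py <<'E'
def heightmap(P,x0,x1,y0,y1,res=0.0005):
    m=(P[...,0]>x0)&(P[...,0]<x1)&(P[...,1]>y0)&(P[...,1]<y1)&(P[...,2]>-.02)
    return P[m]
def fitc(Q,c,r):
    """centre of a disc of known radius r from points on it: trims, then least squares on its hull"""
    from scipy.optimize import least_squares
    h=cv2.convexHull(Q[:,:2].astype(np.float32)).reshape(-1,2)
    s=least_squares(lambda a:np.hypot(*(h-a).T)-r,c,loss='soft_l1',f_scale=.0007)
    e=np.hypot(*(h-s.x).T)-r
    return s.x,np.sqrt((e**2).mean())
E
python3 - <<'E'
from h import *
i=camera_info('wrist'); p,d=snap('wrist','w2.png'); P=cloud('wrist',d,i)
np.savez('w2',P=P,p=p); print(get_obs()['eef_pos'],np.abs(get_obs()['joint_vel']).max())
Q=P[(P[...,0]>.45)&(P[...,0]<.72)&(P[...,1]>.03)&(P[...,1]<.3)]
h,e=np.histogram(Q[:,2],np.arange(-.004,.08,.002)); print(list(zip(np.round(e*1000),h)))
H=P[(P[...,2]>.056)&(P[...,2]<.075)&(P[...,0]>.5)&(P[...,0]<.75)&(P[...,1]>.05)&(P[...,1]<.32)]
for c in((.61,.225),(.665,.175),(.60,.10)):
    S=H[np.hypot(*(H[:,:2]-c).T)<.042]; print(c,len(S),np.median(S[:,2]) if len(S) else '', S.min(0),S.max(0))
    for _ in range(3):
        r=fitc(S,c,.0335); S=H[np.hypot(*(H[:,:2]-r[0]).T)<.0355]
    print('poured',r,len(S))
L=P[(P[...,2]>.034)&(P[...,2]<.048)]; c=np.array([.621,.16]); r=(c,)
for _ in range(4):
    S=L[np.hypot(*(L[:,:2]-r[0]).T)<.029]; r=fitc(S,r[0],.0275)
print('lid',r,len(S),np.median(S[:,2]),S[:,:2].mean(0))
E
```

```text
[0.46882968 0.22033935 0.24541858] 0.006240221769975308
[(np.float64(-4.0), np.int64(464)), (np.float64(-2.0), np.int64(4587)), (np.float64(0.0), np.int64(3470)), (np.float64(2.0), np.int64(1947)), (np.float64(4.0), np.int64(66)), (np.float64(6.0), np.int64(97)), (np.float64(8.0), np.int64(110)), (np.float64(10.0), np.int64(113)), (np.float64(12.0), np.int64(503)), (np.float64(14.0), np.int64(21730)), (np.float64(16.0), np.int64(15536)), (np.float64(18.0), np.int64(219)), (np.float64(20.0), np.int64(207)), (np.float64(22.0), np.int64(212)), (np.float64(24.0), np.int64(188)), (np.float64(26.0), np.int64(214)), (np.float64(28.0), np.int64(237)), (np.float64(30.0), np.int64(242)), (np.float64(32.0), np.int64(275)), (np.float64(34.0), np.int64(410)), (np.float64(36.0), np.int64(4839)), (np.float64(38.0), np.int64(2628)), (np.float64(40.0), np.int64(427)), (np.float64(42.0), np.int64(468)), (np.float64(44.0), np.int64(447)), (np.float64(46.0), np.int64(422)), (np.float64(48.0), np.int64(426)), (np.float64(50.0), np.int64(642)), (np.float64(52.0), np.int64(506)), (np.float64(54.0), np.int6
[... 357 characters left out ...]
76.0), np.int64(0))]
(0.61, 0.225) 302 0.05923426682625493 [0.60204087 0.19134586 0.05604598] [0.6403049  0.25551565 0.06212193]
poured (array([0.63535071, 0.22391372]), np.float64(0.0011182811121920675)) 607
(0.665, 0.175) 421 0.05898658258557349 [0.6271433  0.13806355 0.05600194] [0.6988644  0.21693553 0.06174257]
poured (array([0.66916066, 0.18135097]), np.float64(0.001459247972915584)) 383
(0.6, 0.1) 192 0.059061160085086356 [0.61141539 0.07291631 0.05602003] [0.63160346 0.13013304 0.06147124]
poured (array([0.58159148, 0.1017909 ]), np.float64(0.003125842533863809)) 90
lid (array([0.63207227, 0.15931815]), np.float64(0.002027836164386215)) 1990 0.0370996019895217 [0.63267269 0.16030013]
```

The lidded tin shows at (370,306). The back tin at (330,425) is partly hidden by the gripper body, so I'll move forward to centre the group.

Emit:
{"name": "arm_command", "arguments": {"translation": [[-4,0,0],[-8,0,0],[-10.5,0,0],[-10.5,0,0],[-10.5,0,0]], "turn": [0,0,0,0,0], "hand": [1,1,1,1,1]}}

```text
clock: 2.35
eef_pos: [0.5704, 0.1899, 0.2446]
tool_rot: [0.145, 0.989, -0.0, -0.001]
ft_force: [-0.5, -0.4, 0.8]
grip_width: 0.0255
```

Emit:
{"name": "arm_command", "arguments": {"translation": [[0,0,0],[0,0,0],[0,0,0]], "turn": [0,0,0], "hand": [1,1,1]}}

```text
clock: 2.6
eef_pos: [0.5692, 0.1901, 0.2459]
tool_rot: [0.144, 0.99, 0.0, 0.0]
ft_force: [-0.6, -0.4, 0.8]
grip_width: -0.0
```

```bash
python3 - <<'E'
from h import *
i=camera_info('wrist'); p,d=snap('wrist','w3.png'); P=cloud('wrist',d,i)
o=get_obs(); np.savez('w3',P=P,p=p,i=i); print(o['eef_pos'],o['grip_width'],np.abs(o['joint_vel']).max(),o['ft_force'])
z=P[...,2]
S=P[(z>.012)&(z<.0185)&(P[...,0]>.3)&(P[...,0]<.76)&(P[...,1]>-.02)&(P[...,1]<.34)]
print('slab',cv2.minAreaRect(S[:,:2].astype(np.float32)*1000),np.median(S[:,2]))
vis=p[:,:,::-1].copy()
g=cv2.medianBlur(cv2.cvtColor(p,cv2.COLOR_RGB2GRAY),3)
Hc=cv2.HoughCircles(g,cv2.HOUGH_GRADIENT,1,30,param1=120,param2=30,minRadius=25,maxRadius=60)
if Hc is not None:
    for x,y,r in Hc[0][:8]: 
        print('hough',np.round((y,x,r)),np.round(P[int(y),int(x)],3)); cv2.circle(vis,(int(x),int(y)),int(r),(0,0,255),1)
cv2.imwrite('pics/w3v.png',vis)
for t in('lidded_tin','poured_left'):
    for e in spot_point('wrist',t)[:5]: print(t,round(e['conf'],2),e['location'],ray('wrist',e['location'],.016,i).round(4))
E
```

```text
[0.56941469 0.18995026 0.24588552] 0.00018287151060614412 0.006563627954608129 [-0.0228796  -0.07000289 -0.07603212]
slab ((616.3313598632812, 192.44393920898438), (295.1120300292969, 294.5802917480469), 4.352813243865967) 0.015847850473901914
hough [260. 366.  44.] [0.632 0.219 0.039]
hough [314. 240.  35.] [0.652 0.096 0.038]
hough [262.  42.  38.] [ 0.556 -0.082  0.013]
hough [196. 514.  32.] [0.619 0.362 0.02 ]
hough [274. 306.  34.] [0.63  0.166 0.038]
hough [326. 540.  33.] [0.759 0.37  0.02 ]
lidded_tin 0.93 [192.8, 508.8] [0.6168 0.3603 0.016 ]
lidded_tin 0.79 [270.2, 303.3] [0.635  0.1615 0.016 ]
lidded_tin 0.68 [305.2, 526.2] [0.735  0.3615 0.016 ]
poured_left 0.74 [269.8, 303.2] [0.6346 0.1615 0.016 ]
poured_left 0.71 [250.4, 369.0] [0.6336 0.2254 0.016 ]
```

View pics/w3v.png

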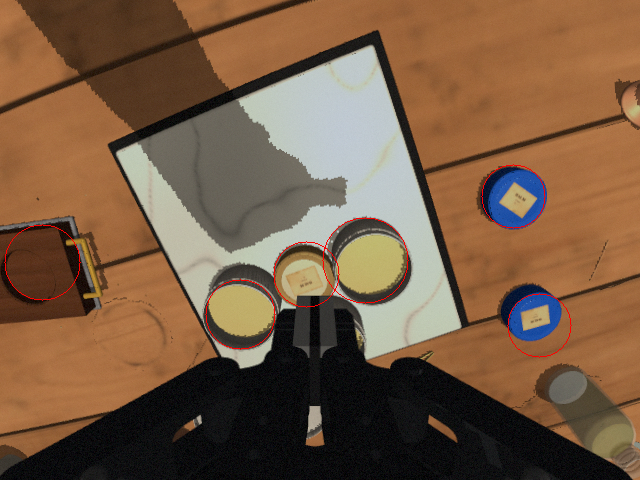

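```bash
cat > fit.py <<'E'
from h import *
from scipy.optimize import least_squares
i=np.load('w3.npz',allow_pickle=True)['i'].item()
C=[ray('wrist',rc,.016,i)[:2] for rc in((147,117),(40,374),(325,462))]
print('slab corners',np.round(C,4), 'len',np.hypot(*(C[0]-C[1])),np.hypot(*(C[1]-C[2])))
ex=(C[2]-C[1]); print('slab yaw from long edge',np.arctan2(ex[1],ex[0]),'short',np.arctan2(*(C[1]-C[0])[::-1])-np.pi/2)
for f in('w2','w3'):
    P=np.load(f+'.npz',allow_pickle=True)['P']; z=P[...,2]
    for n,c in(('left',(.635,.223)),('right',(.650,.099)),('back',(.694,.170))):
        H=P[(z>.057)&(z<.064)]; a=np.array(c)
        for k in range(6):
            r=np.hypot(*(H[:,:2]-a).T); S=H[(r>.025)&(r<.041-.001*k)]
            if len(S)<30: break
            s=least_squares(lambda q:np.hypot(*(S[:,:2]-q).T)-.0328,a,loss='soft_l1',f_scale=.0005); a=s.x
        an=np.arctan2(*(S[:,:2]-a).T[::-1]); print(f,n,a.round(4),len(S),np.histogram(an,8,(-np.pi,np.pi))[0])
    m=((z>.0345)&(z<.0395)&(np.hypot(P[...,0]-.634,P[...,1]-.161)<.03)).astype(np.uint8)
    m=cv2.morphologyEx(m,cv2.MORPH_OPEN,np.ones((5,5)))
    S=P[m>0]; h=cv2.convexHull(S[:,:2].astype(np.float32)*1000).reshape(-1,2)/1000
    s=least_squares(lambda q:np.hypot(*(h-q).T)-.0272,(.634,.161),loss='soft_l1',f_scale=.0007)
    print(f,'lid',s.x,len(S),'mean',S.mean(0),'minc',cv2.minEnclosingCircle((h*1000).astype(np.float32)))
E
python3 fit.py
```

```text
slab corners [[0.4783 0.0397]
 [0.4606 0.2746]
 [0.7372 0.2952]] len 0.23554461074431346 0.2773367085672908
slab yaw from long edge 0.07454502077811792 short 0.07519197354385931
w2 left [0.6342 0.2235] 512 [74 45 56 82 75 53 47 80]
w2 right [0.6444 0.1021] 420 [59 40 77 33 58 30 58 65]
w2 back [0.6982 0.1669] 225 [61 20  0  0  0  4 54 86]
w2 lid [0.63603896 0.16174418] 2043 mean [0.63469382 0.16243479 0.03705328] minc ((635.9656982421875, 161.4824676513672), 28.203073501586914)
w3 left [0.6339 0.2233] 519 [76 50 60 78 76 64 47 68]
w3 right [0.6444 0.1023] 493 [56 55 72 79 60 29 67 75]
w3 back [0.696  0.1663] 54 [ 0  0  0  0  0 21 33  0]
w3 lid [0.63612678 0.16228034] 2371 mean [0.63266067 0.16267781 0.03717802] minc ((636.3031616210938, 161.9915313720703), 27.777603149414062)
```

Rim and lid fits agree. The lid is at about (0.636, 0.162), left at (0.634, 0.223), right at (0.644, 0.102) and back at (0.697, 0.167). The way-out yaw is about 0.08. The rim distances come out at 61 mm as specified. I'll align and descend above the tin.

Emit:
{"name": "arm_command", "arguments": {"translation": [[-2.4,-0.3,0],[-4.8,-0.5,2],[-7.2,-0.8,5],[-7.2,-0.8,8.5],[-7.2,-0.8,12]], "turn": [-0.12,-0.24,-0.37,-0.37,-0.37], "hand": [1,1,1,1,1]}}

```text
clock: 3.17
eef_pos: [0.6385, 0.1602, 0.1246]
tool_rot: [-0.039, 0.999, 0.0, 0.001]
ft_force: [-0.1, -0.5, -0.2]
grip_width: -0.0
```

Emit:
{"name": "arm_command", "arguments": {"translation": [[0,0,1],[0,0,2],[0,0,2.5],[0,0,2.5],[0,0,2.5]], "turn": [0,0,0,0,0], "hand": [1,1,1,1,1]}}

```text
clock: 3.58
eef_pos: [0.6382, 0.1614, 0.1025]
tool_rot: [-0.039, 0.999, 0.0, 0.002]
ft_force: [-0.8, 0.6, 0.4]
grip_width: 0.0001
```

```bash
python3 - <<'E'
from h import *
o=get_obs(); print(o['eef_pos'],o['tool_rot'],o['ft_force'],np.abs(o['joint_vel']).max(),o['joint_pos'])
i=camera_info('side'); p,d=snap('side','s1.png'); w,_=snap('wrist','w4.png')
cv2.imwrite('pics/m1.png',np.hstack([cv2.resize(p[200:360,200:400],(400,320)),w[160:480,120:520]])[:,:,::-1])
E
```

```text
[0.63817304 0.16137351 0.10252801] [-3.92940037e-02  9.99226132e-01  3.66895851e-04  1.72764098e-03] [-0.80081127  0.63294579  0.35343283] 0.011064160887281705 [2.47674705e-01 6.35767242e-01 2.38126238e-01 1.16962298e+00
 3.13910596e-06 1.69066343e-01]
```

View pics/m1.png

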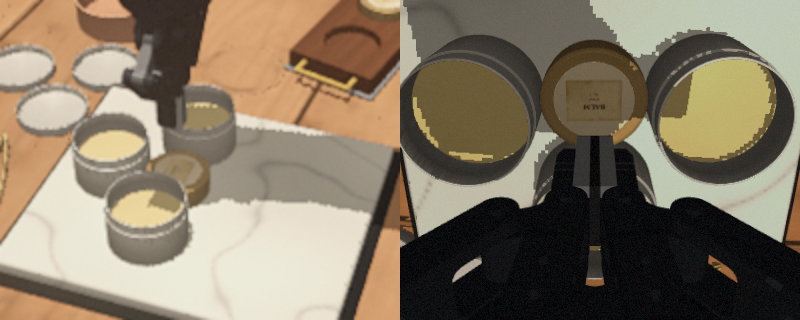

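Emit:
{"name": "arm_command", "arguments": {"translation": [[0.3,0,0.8],[0.3,0,1.6],[0.3,0,2.4],[0.3,0,3.2],[0.3,0,3.8]], "turn": [0,0,0,0,0], "hand": [1,1,1,1,1]}}

```text
clock: 4.1
eef_pos: [0.6333, 0.1604, 0.0606]
tool_rot: [-0.039, 0.999, -0.0, -0.001]
ft_force: [-0.8, -0.1, -0.7]
grip_width: 0.0
```

Emit:
{"name": "arm_command", "arguments": {"translation": [[0,0,0.1],[0,0,0.2],[0,0,0.3],[0,0,0.4],[0,0,0.5]], "turn": [0,0,0,0,0], "hand": [1,1,1,1,1]}}

```text
clock: 4.52
eef_pos: [0.6344, 0.1606, 0.0577]
tool_rot: [-0.039, 0.999, 0.0, 0.0]
ft_force: [0.1, -0.4, 0.9]
grip_width: 0.0003
```

Emit:
{"name": "arm_command", "arguments": {"translation": [[0,0,0.05],[0,0,0.1],[0,0,0.15],[0,0,0.2]], "turn": [0,0,0,0], "hand": [1,1,1,1]}}

```text
clock: 4.85
eef_pos: [0.6341, 0.1606, 0.0554]
tool_rot: [-0.039, 0.999, 0.0, 0.0]
ft_force: [-0.6, 0.3, 0.8]
grip_width: 0.0
```

Emit:
{"name": "arm_command", "arguments": {"translation": [[0,0,0.05],[0,0,0.1],[0,0,0.15],[0,0,0.2]], "turn": [0,0,0,0], "hand": [1,1,1,1]}}

```text
clock: 5.18
eef_pos: [0.6341, 0.1606, 0.0533]
tool_rot: [-0.039, 0.999, 0.0, 0.0]
ft_force: [-0.5, -0.3, -0.4]
grip_width: 0.0002
```

Emit:
{"name": "arm_command", "arguments": {"translation": [[0,0,0.05],[0,0,0.1],[0,0,0.15]], "turn": [0,0,0], "hand": [1,1,1]}}

```text
clock: 5.43
eef_pos: [0.6341, 0.1605, 0.0519]
tool_rot: [-0.039, 0.999, 0.0, 0.0]
ft_force: [-1.3, -0.0, 3.1]
grip_width: 0.0
```

Emit:
{"name": "arm_command", "arguments": {"translation": [[0,0,0.05],[0,0,0.1],[0,0,0.1]], "turn": [0,0,0], "hand": [1,1,1]}}

```text
clock: 5.68
eef_pos: [0.6343, 0.1606, 0.0517]
tool_rot: [-0.039, 0.999, 0.0, 0.0]
ft_force: [-1.2, -1.0, 4.8]
grip_width: 0.0
```

Emit:
{"name": "arm_command", "arguments": {"translation": [[0.15,0,0],[0.35,0,0],[0.6,0,0],[0.9,0,0],[1.2,0,0]], "turn": [0,0,0,0,0], "hand": [1,1,1,1,1]}}

```text
clock: 6.1
eef_pos: [0.6228, 0.1598, 0.0516]
tool_rot: [-0.039, 0.999, 0.0, 0.001]
ft_force: [2.8, 0.2, 4.7]
grip_width: 0.0001
```

```bash
python3 - <<'E'
from h import *
p,d=snap('scene','sc1.png'); o=get_obs(); print(o['eef_pos'],o['ft_force'])
p2,_=snap('side','sd1.png'); print(get_obs()['ft_force'])
cv2.imwrite('pics/m2.png',np.hstack([cv2.resize(p[180:280,220:345],(400,320)),cv2.resize(p2[240:350,210:350],(400,320))])[:,:,::-1])
E
```

```text
[0.62209275 0.1597516  0.05158377] [-0.21418734  1.07417546  4.9977756 ]
[0.47629938 0.48455816 5.93705168]
```

View pics/m2.png

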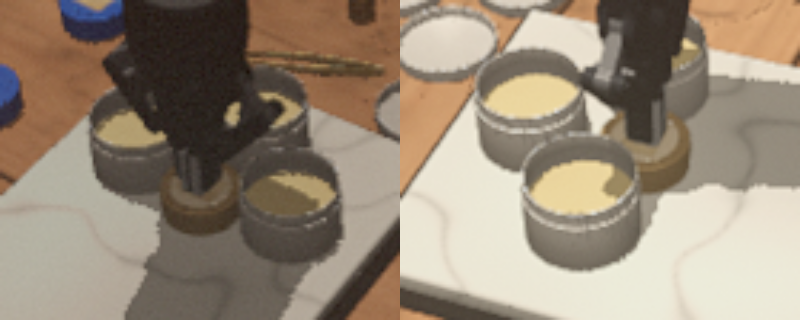

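The tin follows the fingertip and the steel tins stay put, with about 5–6 N on the lid. Continuing the draw.

Emit:
{"name": "arm_command", "arguments": {"translation": [[0.3,0,0],[0.7,0,0],[1.1,0,0],[1.5,0,0],[1.9,0,0]], "turn": [0,0,0,0,0], "hand": [1,1,1,1,1]}}

```text
clock: 6.62
eef_pos: [0.6037, 0.1583, 0.0516]
tool_rot: [-0.039, 0.999, 0.0, 0.001]
ft_force: [1.8, -1.1, 5.3]
grip_width: 0.0005
```

Emit:
{"name": "arm_command", "arguments": {"translation": [[0.4,0,0],[0.8,0,0],[1.2,0,0],[1.6,0,0],[2.0,0,0]], "turn": [0,0,0,0,0], "hand": [1,1,1,1,1]}}

```text
clock: 7.03
eef_pos: [0.5838, 0.1568, 0.0516]
tool_rot: [-0.039, 0.999, 0.0, 0.001]
ft_force: [1.7, 0.2, 5.2]
grip_width: -0.0004
```

Emit:
{"name": "arm_command", "arguments": {"translation": [[0.4,0,0],[0.8,0,0],[1.2,0,0],[1.6,0,0],[1.9,0,0]], "turn": [0,0,0,0,0], "hand": [1,1,1,1,1]}}

```text
clock: 7.45
eef_pos: [0.5647, 0.1553, 0.0516]
tool_rot: [-0.039, 0.999, 0.0, 0.001]
ft_force: [1.1, 1.2, 5.1]
grip_width: -0.0
```

Emit:
{"name": "arm_command", "arguments": {"translation": [[0,0,0],[0,0,-0.3],[0,0,-2],[0,0,-6],[2,0,-10]], "turn": [0,0,0,0,0], "hand": [1,1,1,1,0]}}

```text
clock: 7.87
eef_pos: [0.5457, 0.1533, 0.1469]
tool_rot: [-0.039, 0.999, -0.0, -0.002]
ft_force: [0.4, -0.0, 1.0]
grip_width: 0.011
```

Emit:
{"name": "arm_command", "arguments": {"translation": [[2,0,-3],[5,0,-5],[8,0,-7],[8,0,-8],[8,0,-8]], "turn": [0,0,0,0,0], "hand": [0,0,0,0,0]}}

```text
clock: 8.28
eef_pos: [0.4656, 0.1476, 0.2304]
tool_rot: [-0.039, 0.999, 0.0, 0.002]
ft_force: [1.1, -0.3, -0.1]
grip_width: 0.0723
```

Emit:
{"name": "arm_command", "arguments": {"translation": [[0,0,0],[0,0,0],[0,0,0]], "turn": [0,0,0], "hand": [0,0,0]}}

```text
clock: 8.53
eef_pos: [0.4659, 0.1472, 0.2263]
tool_rot: [-0.039, 0.999, -0.0, -0.001]
ft_force: [-0.6, -0.7, -0.4]
grip_width: 0.0856
```

```bash
cat > see.py <<'E'
from h import *; import sys
from scipy.optimize import least_squares
f=sys.argv[1]
i=camera_info('wrist'); p,d=snap('wrist',f+'.png'); P=cloud('wrist',d,i); z=P[...,2]; np.savez(f,P=P,p=p,i=i)
o=get_obs(); print(o['clock'],o['eef_pos'],o['ft_force'])
for n,c in(('left',(.634,.2234)),('right',(.6444,.1022)),('back',(.697,.1667))):
    H=P[(z>.056)&(z<.064)]; a=np.array(c)
    for k in range(6):
        r=np.hypot(*(H[:,:2]-a).T); S=H[(r>.025)&(r<.041-.001*k)]
        if len(S)<30: break
        a=least_squares(lambda q:np.hypot(*(S[:,:2]-q).T)-.0328,a,loss='soft_l1',f_scale=.0005).x
    print(n,a.round(4),len(S))
a=np.array(list(map(float,sys.argv[2:4])))
for k in range(4):
    m=((z>.0335)&(z<.0425)&(np.hypot(P[...,0]-a[0],P[...,1]-a[1])<.032)).astype(np.uint8)
    m=cv2.morphologyEx(m,cv2.MORPH_OPEN,np.ones((5,5))); S=P[m>0]
    h=cv2.convexHull(S[:,:2].astype(np.float32)*1000).reshape(-1,2)/1000
    a=least_squares(lambda q:np.hypot(*(h-q).T)-.0275,a,loss='soft_l1',f_scale=.0007).x
print('lid',a,len(S),S.mean(0),cv2.minEnclosingCircle((h*1000).astype(np.float32)))
E
python3 see.py w5 .566 .156
```

```text
8.5833 [0.4659407  0.14719022 0.22633875] [ 0.0655033  -0.61927693  0.64333247]
left [0.6341 0.2229] 685
right [0.6442 0.1017] 666
back [0.6982 0.167 ] 254
lid [0.56606986 0.15677708] 2791 [0.56463575 0.15674205 0.03702539] ((566.2610473632812, 156.7789306640625), 27.967126846313477)
```

View pics/w5.png

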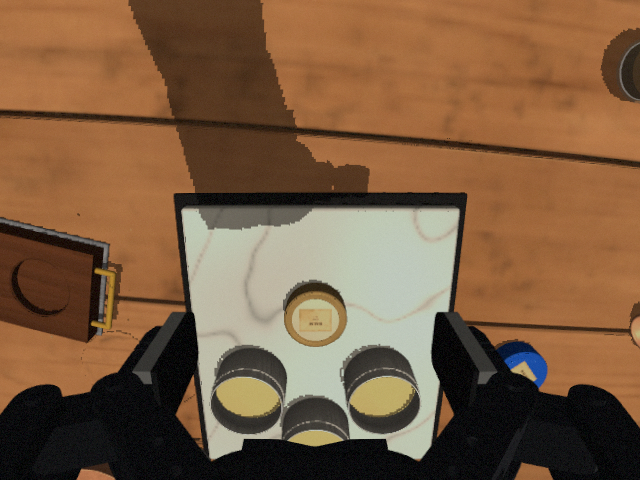

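Picture: the lidded tin at (318,320) stands clear, and the three steel tins haven't moved. It's 95 mm or more from every poured tin's centre. Now the grasp, high on the lid.

Emit:
{"name": "arm_command", "arguments": {"translation": [[-2.5,0.05,1],[-5,0.1,3],[-7.5,0.15,5.5],[-10,0.15,8],[-10,0.15,10]], "turn": [0,0,0,0,0], "hand": [0,0,0,0,0]}}

```text
clock: 9.0
eef_pos: [0.5692, 0.1566, 0.1241]
tool_rot: [-0.038, 0.999, -0.0, 0.0]
ft_force: [0.5, 0.6, -0.6]
grip_width: 0.0852
```

Emit:
{"name": "arm_command", "arguments": {"translation": [[0,0,2.5],[0,0,4.5],[0,0,5.7],[0,0,5.7],[0,0,5.7]], "turn": [0,0,0,0,0], "hand": [0,0,0,0,0]}}

```text
clock: 9.42
eef_pos: [0.5647, 0.1563, 0.0692]
tool_rot: [-0.039, 0.999, -0.0, -0.002]
ft_force: [0.3, -0.3, 0.4]
grip_width: 0.0853
```

```bash
python3 - <<'E'
from h import *
p,d=snap('scene','sc2.png'); o=get_obs(); print(o['clock'],o['eef_pos'],o['ft_force'],o['grip_width'])
p2,_=snap('side','sd2.png'); 
cv2.imwrite('pics/m3.png',np.hstack([cv2.resize(p[180:280,220:345],(400,320)),cv2.resize(p2[230:340,230:370],(400,320))])[:,:,::-1])
E
```

```text
9.4667 [0.56567227 0.15657976 0.07056883] [ 0.2820519  -0.74235805  0.34939645] 0.0854743480355511
```

View pics/m3.png

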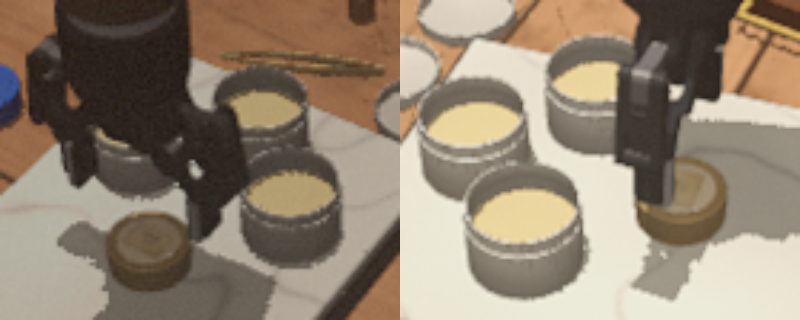

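Emit:
{"name": "arm_command", "arguments": {"translation": [[0,0,1],[0,0,2],[0,0,3.1],[0,0,3.1],[0,0,3.1]], "turn": [0,0,0,0,0], "hand": [0,0,0,0,0.3]}}

```text
clock: 9.93
eef_pos: [0.5644, 0.1564, 0.0388]
tool_rot: [-0.039, 0.999, -0.0, -0.001]
ft_force: [0.3, 0.3, -0.1]
grip_width: 0.0753
```

Emit:
{"name": "arm_command", "arguments": {"translation": [[0,0,0],[0,0,0],[0,0,0],[0,0,0],[0,0,0]], "turn": [0,0,0,0,0], "hand": [0.3,0.4,0.5,0.6,0.6]}}

```text
clock: 10.35
eef_pos: [0.5661, 0.1569, 0.0409]
tool_rot: [-0.039, 0.999, 0.0, 0.001]
ft_force: [-0.6, 0.6, 3.9]
grip_width: 0.0509
```

Emit:
{"name": "arm_command", "arguments": {"translation": [[0,0,0],[0,0,0]], "turn": [0,0], "hand": [1,1]}}

```text
clock: 10.52
eef_pos: [0.5661, 0.1569, 0.0408]
tool_rot: [-0.039, 0.999, 0.0, 0.001]
ft_force: [0.4, -0.6, 4.0]
grip_width: 0.0508
```

Emit:
{"name": "arm_command", "arguments": {"translation": [[0,0,-0.5],[0,0,-1.5],[0,0,-3],[0,0,-3],[0,0,-3]], "turn": [0,0,0,0,0], "hand": [1,1,1,1,1]}}

```text
clock: 10.93
eef_pos: [0.5664, 0.1569, 0.0711]
tool_rot: [-0.039, 0.999, 0.0, 0.001]
ft_force: [-1.0, -0.6, -0.7]
grip_width: 0.0505
```

```bash
python3 - <<'E'
from h import *
p,d=snap('scene','sc3.png'); o=get_obs(); print(o['clock'],o['eef_pos'],o['ft_force'],o['grip_width'])
p2,_=snap('side','sd3.png'); 
cv2.imwrite('pics/m4.png',np.hstack([cv2.resize(p[180:280,220:345],(400,320)),cv2.resize(p2[230:340,230:370],(400,320))])[:,:,::-1])
E
```

```text
10.9833 [0.5656419  0.15667415 0.07021627] [ 0.08101339 -0.50277248 -1.05378992] 0.05083726549445477
```

View pics/m4.png

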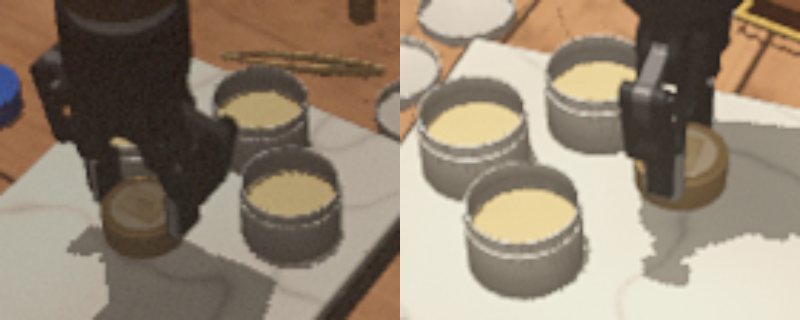

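Emit:
{"name": "arm_command", "arguments": {"translation": [[0,0,-3.5],[0,0,-7],[1,-3,-9.5],[2,-6,-11.5],[3,-9.5,-13]], "turn": [0,0,0,0,0], "hand": [1,1,1,1,1]}}

```text
clock: 11.45
eef_pos: [0.5431, 0.0598, 0.2014]
tool_rot: [-0.04, 0.999, 0.0, 0.001]
ft_force: [0.8, -0.7, -0.4]
grip_width: 0.0506
```

Emit:
{"name": "arm_command", "arguments": {"translation": [[0.5,-3.5,-1],[1,-7.5,-1.5],[1.5,-11.5,-2],[2,-15.5,-2],[2.2,-19,-2]], "turn": [0,0,0,0,0], "hand": [1,1,1,1,1]}}

```text
clock: 11.87
eef_pos: [0.5349, -0.1338, 0.2198]
tool_rot: [-0.039, 0.999, -0.0, -0.0]
ft_force: [1.1, 0.8, -0.4]
grip_width: 0.0506
```

Emit:
{"name": "arm_command", "arguments": {"translation": [[0,-2,0],[0,-4,0],[0,-6,0],[0,-6.2,0],[0,-6.2,0]], "turn": [-0.11,-0.22,-0.34,-0.46,-0.58], "hand": [1,1,1,1,1]}}

```text
clock: 12.28
eef_pos: [0.5401, -0.1949, 0.2186]
tool_rot: [-0.325, 0.946, 0.001, -0.001]
ft_force: [0.9, 0.5, -0.5]
grip_width: 0.0507
```

Emit:
{"name": "arm_command", "arguments": {"translation": [[0,0,0],[0,0,0],[0,0,0],[0,0,0],[0,0,0]], "turn": [-0.12,-0.24,-0.36,-0.48,-0.6], "hand": [1,1,1,1,1]}}

```text
clock: 12.7
eef_pos: [0.5402, -0.1932, 0.2188]
tool_rot: [-0.591, 0.807, 0.001, -0.001]
ft_force: [0.6, -1.3, -1.3]
grip_width: 0.0507
```

Emit:
{"name": "arm_command", "arguments": {"translation": [[0,0,0],[0,0,0],[0,0,0]], "turn": [0,0,0], "hand": [1,1,1]}}

```text
clock: 12.95
eef_pos: [0.5405, -0.1932, 0.2195]
tool_rot: [-0.587, 0.809, 0.0, -0.0]
ft_force: [-0.1, 0.7, -0.9]
grip_width: 0.0507
```

```bash
python3 - <<'E'
from h import *
i=camera_info('wrist'); p,d=snap('wrist','w6.png'); P=cloud('wrist',d,i); np.savez('w6',P=P,p=p,d=d,i=i)
o=get_obs(); print(o['clock'],o['eef_pos'],o['tool_rot'],o['ft_force'],o['grip_width'],np.abs(o['joint_vel']).max())
for t in('well2','packed_a','lidded_tin','tray'):
    for e in spot_point('wrist',t)[:3]:
        r,c=map(int,e['location']); print(t,round(e['conf'],2),r,c,np.round(P[min(r,479),min(c,639)],4))
E
```

```text
13.0 [ 0.54056423 -0.1932117   0.21960288] [-5.87632471e-01  8.09127843e-01  3.75795917e-04 -2.67089832e-04] [-0.15766783 -0.40712977 -0.50700215] 0.05085888197132485 0.008080118271591436
well2 0.44 140 296 [ 0.5382 -0.2461  0.0345]
packed_a 0.64 230 307 [ 0.5524 -0.1774  0.0359]
packed_a 0.59 140 297 [ 0.5375 -0.2458  0.0335]
lidded_tin 0.84 301 314 [ 0.5382 -0.203   0.2149]
```

View pics/w6.png

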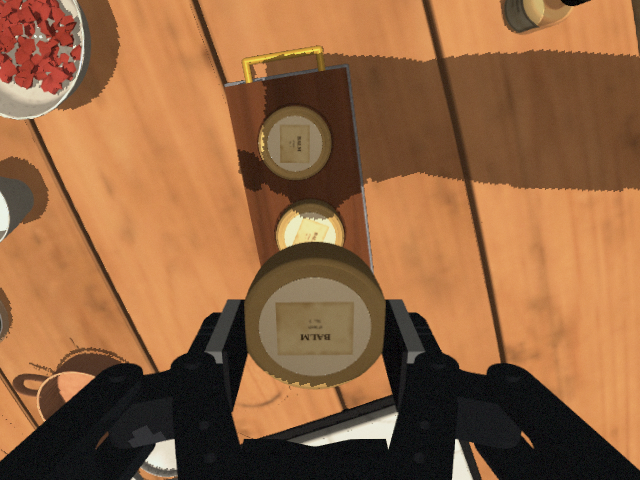

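The tin is held and looks level. The packed tins show at (140,296) and (235,310), and the well is hidden under the hand. I'll move forward until the well comes into view.

Emit:
{"name": "arm_command", "arguments": {"translation": [[-4,0,0],[-8,0,0],[-12,0,0],[-15,0,0],[-15,0,0]], "turn": [0,0,0,0,0], "hand": [1,1,1,1,1]}}

```text
clock: 13.62
eef_pos: [0.5884, -0.0451, 0.22]
tool_rot: [-0.591, 0.807, 0.001, 0.001]
ft_force: [-1.0, -0.3, -0.6]
grip_width: 0.0505
```

Emit:
{"name": "arm_command", "arguments": {"translation": [[0,0,0],[0,0,0],[0,0,0]], "turn": [0,0,0], "hand": [1,1,1]}}

```text
clock: 13.87
eef_pos: [0.5866, -0.0516, 0.2201]
tool_rot: [-0.588, 0.809, -0.0, -0.0]
ft_force: [0.1, -0.2, -0.2]
grip_width: 0.0508
```

```bash
cat > well.py <<'E'
from h import *; import sys
from scipy.optimize import least_squares
f=sys.argv[1]
if len(sys.argv)<3:
    i=camera_info('wrist'); p,d=snap('wrist',f+'.png'); P=cloud('wrist',d,i); o=get_obs()
    np.savez(f,P=P,p=p,d=d,i=i,o=o)
    for e in spot_point('wrist','well2')[:3]: r,c=map(int,e['location']); print('well2',e['conf'],r,c,P[r,c].round(4), ray('wrist',e['location'],.014,i).round(4))
A=np.load(f+'.npz',allow_pickle=True); P,p=A['P'],A['p']; i=A['i'].item(); o=A['o'].item(); z=P[...,2]
print(o['clock'],o['eef_pos'],o['ft_force'],o['grip_width'])
q=o['tool_rot']; R=cv2.Rodrigues(np.zeros(3))[0]
from scipy.spatial.transform import Rotation as Ro
R=Ro.from_quat(q).as_matrix(); t=np.array(o['eef_pos'])
# held lid
Q=(P-t)@R; m=((np.hypot(Q[...,0],Q[...,1])<.045)&(abs(Q[...,2])<.03)&(z>.12)).astype(np.uint8)
zl=Q[...,2][m>0]; print('held z hist',*[np.round(v,4) for v in np.histogram(zl,12)])
np.save('held',Q)
# well: floor points lower than tray top, near guess
g=np.array([.571,-.098]); D=np.hypot(P[...,0]-g[0],P[...,1]-g[1])
print('z near well',*[np.round(v,3) for v in np.histogram(z[D<.045],np.arange(.004,.034,.002))])
m=((z>.009)&(z<.018)&(D<.04)).astype(np.uint8); m=cv2.morphologyEx(m,cv2.MORPH_OPEN,np.ones((3,3))); S=P[m>0]
print('floor pts',len(S),S.mean(0),cv2.minEnclosingCircle((S[:,:2]*1000).astype(np.float32)))
E
python3 well.py w7
```

```text
well2 0.72 137 322 [ 0.5656 -0.099   0.0138] [ 0.5654 -0.0989  0.014 ]
13.9167 [ 0.58658695 -0.0518032   0.22010944] [-0.59956293 -0.07979241  0.25612382] 0.050411234832475595
held z hist [ 1244   901   993   910   819   772   701 15612   563   436   279   311] [-0.03   -0.0254 -0.0208 -0.0161 -0.0115 -0.0069 -0.0023  0.0023  0.007
  0.0116  0.0162  0.0208  0.0254]
z near well [   4    0    0  116 3023  971   61   46  281 4571 1392    4    0    0] [0.004 0.006 0.008 0.01  0.012 0.014 0.016 0.018 0.02  0.022 0.024 0.026
 0.028 0.03  0.032]
floor pts 4169 [ 0.56425374 -0.0978775   0.01348967] ((564.3783569335938, -97.91885375976562), 28.780298233032227)
```

View pics/w7.png

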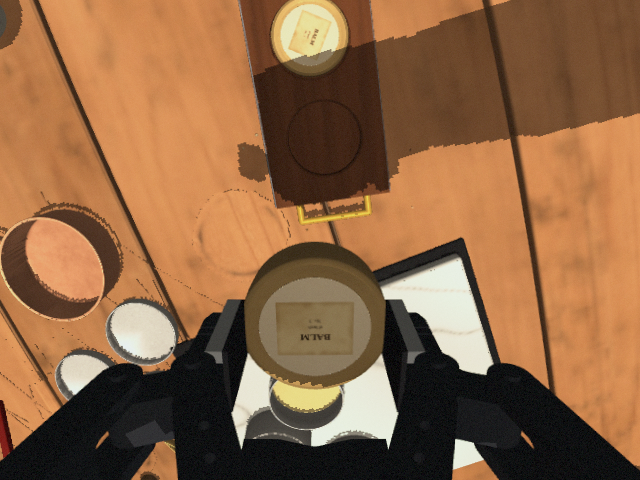

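```bash
python3 - <<'E'
import numpy as np, cv2
from scipy.optimize import least_squares
Q=np.load('held.npy')
m=(np.hypot(Q[...,0],Q[...,1])<.036)&(Q[...,2]>.001)&(Q[...,2]<.009)&(abs(Q[...,1])<.0253)
S=Q[m]; A=np.c_[S[:,:2],np.ones(len(S))]
for _ in range(4):
    c=np.linalg.lstsq(A,S[:,2],rcond=None)[0]; k=abs(S[:,2]-A@c)<.0012; S,A=S[k],A[k]
print('plane slope,z0',c,len(S))
mm=((np.hypot(Q[...,0],Q[...,1])<.036)&(abs(Q[...,2]-(Q[...,0]*c[0]+Q[...,1]*c[1]+c[2]))<.0015)).astype(np.uint8)
mm=cv2.morphologyEx(mm,cv2.MORPH_OPEN,np.ones((7,7)))
n,l,st,ce=cv2.connectedComponentsWithStats(mm); mm=l==1+st[1:,4].argmax(); S=Q[mm]
print('x range',S[:,0].min(),S[:,0].max(),'y',S[:,1].min(),S[:,1].max())
for x0 in np.arange(-.03,.032,.004):
    s=S[abs(S[:,0]-x0)<.001]
    if len(s): print(round(x0,3),s[:,1].min().round(4),s[:,1].max().round(4))
h=cv2.convexHull((S[:,:2]*1000).astype(np.float32)).reshape(-1,2)/1000
for r in(.0275,.0265,.0255):
    s=least_squares(lambda q:np.hypot(*(h-q).T)-r,(0,0),loss='soft_l1',f_scale=.0007); print(r,s.x,s.cost*1e6)
s=least_squares(lambda q:np.hypot(*(h-q[:2]).T)-q[2],(0,0,.027),loss='soft_l1',f_scale=.0007); print(s.x)
E
```

```text
plane slope,z0 [ 0.00437984 -0.00150379  0.00408369] 14186
x range -0.028349247281113866 0.026382139160031265 y -0.026363764386325074 0.025058963303395423
-0.026 -0.0132 0.0119
-0.022 -0.0162 0.0176
-0.018 -0.0226 0.0185
-0.014 -0.0251 0.0218
-0.01 -0.0251 0.0224
-0.006 -0.0264 0.0246
-0.002 -0.0261 0.0244
0.002 -0.0263 0.0246
0.006 -0.0263 0.0248
0.01 -0.026 0.0251
0.014 -0.0234 0.0226
0.018 -0.0183 0.0199
0.022 -0.0165 0.0152
0.026 -0.0063 0.0077
0.0275 [-0.00097523 -0.00080986] 3.4752953799049378
0.0265 [-0.00051091 -0.00068618] 9.185844982524607
0.0255 [ 0.00024194 -0.00036804] 27.37974143583935
[-0.0009201  -0.00081821  0.02729026]
```

Level grip, lid offset under 1 mm. From the same picture the correction to the well is tool x +5.16 cm, y +0.77 cm.

Emit:
{"name": "arm_command", "arguments": {"translation": [[2.5,0.4,1],[5.16,0.77,4],[5.16,0.77,8],[5.16,0.77,12],[5.16,0.77,14]], "turn": [0,0,0,0,0], "hand": [1,1,1,1,1]}}

```text
clock: 14.38
eef_pos: [0.5603, -0.0987, 0.0758]
tool_rot: [-0.587, 0.81, 0.002, -0.002]
ft_force: [-0.3, 0.1, -1.1]
grip_width: 0.051
```

Emit:
{"name": "arm_command", "arguments": {"translation": [[0,0,1],[0,0,1.8],[0,0,2],[0,0,2],[0,0,2]], "turn": [0,0,0,0,0], "hand": [1,1,1,1,1]}}

```text
clock: 14.8
eef_pos: [0.5652, -0.0976, 0.0618]
tool_rot: [-0.588, 0.809, -0.001, 0.001]
ft_force: [0.5, -0.7, -1.1]
grip_width: 0.0507
```

```bash
python3 - <<'E'
from h import *
p,d=snap('side','sd4.png'); o=get_obs(); print(o['clock'],o['eef_pos'],o['tool_rot'],o['ft_force'],o['grip_width'])
p2,_=snap('scene','sc4.png'); 
cv2.imwrite('pics/m5.png',np.hstack([cv2.resize(p2[270:390,300:450],(400,320)),cv2.resize(p[150:270,300:450],(400,320))])[:,:,::-1])
E
```

```text
14.85 [ 0.56526339 -0.09755818  0.06193736] [-0.58844585  0.80853454 -0.00132588  0.00127644] [ 0.56731964 -0.1337915  -0.00431356] 0.05031791621014955
```

View pics/m5.png

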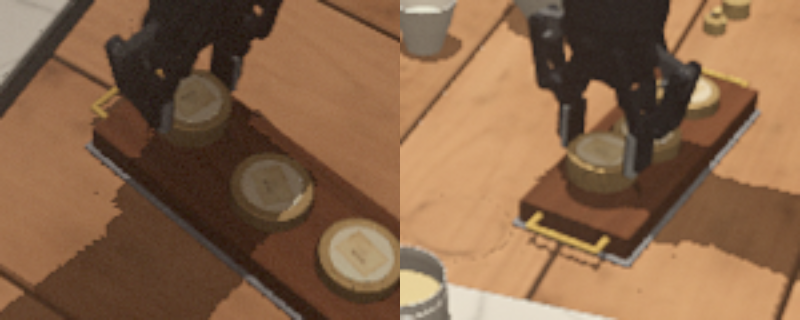

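Emit:
{"name": "arm_command", "arguments": {"translation": [[0,0,0.2],[0,0,0.4],[0,0,0.4],[0,0,0.4]], "turn": [0,0,0,0], "hand": [1,1,1,1]}}

```text
clock: 15.23
eef_pos: [0.5636, -0.0972, 0.056]
tool_rot: [-0.588, 0.809, 0.0, -0.0]
ft_force: [0.2, -0.9, -0.9]
grip_width: 0.0507
```

Emit:
{"name": "arm_command", "arguments": {"translation": [[0,0,0],[0,0,0]], "turn": [0,0], "hand": [1,1]}}

```text
clock: 15.4
eef_pos: [0.5637, -0.0973, 0.0561]
tool_rot: [-0.588, 0.809, -0.0, -0.0]
ft_force: [0.3, -0.1, -0.3]
grip_width: 0.0506
```

Emit:
{"name": "arm_command", "arguments": {"translation": [[0.12,0,0.1],[0.12,0,0.2],[0.12,0,0.3],[0.12,0,0.4],[0.12,0,0.45]], "turn": [0,0,0,0,0], "hand": [1,1,1,1,1]}}

```text
clock: 15.82
eef_pos: [0.5632, -0.0984, 0.0513]
tool_rot: [-0.588, 0.809, 0.0, -0.0]
ft_force: [0.7, 1.6, -0.9]
grip_width: 0.0507
```

Emit:
{"name": "arm_command", "arguments": {"translation": [[0,0,0.05],[0,0,0.1],[0,0,0.15],[0,0,0.2]], "turn": [0,0,0,0], "hand": [1,1,1,1]}}

```text
clock: 16.15
eef_pos: [0.5634, -0.0985, 0.0495]
tool_rot: [-0.588, 0.809, 0.0, 0.0]
ft_force: [0.7, -0.2, 0.0]
grip_width: 0.0508
```

Emit:
{"name": "arm_command", "arguments": {"translation": [[0,0,0.05],[0,0,0.1],[0,0,0.15],[0,0,0.2]], "turn": [0,0,0,0], "hand": [1,1,1,1]}}

```text
clock: 16.48
eef_pos: [0.5633, -0.0984, 0.0475]
tool_rot: [-0.588, 0.809, 0.0, -0.0]
ft_force: [0.4, -0.9, 0.1]
grip_width: 0.0503
```

Emit:
{"name": "arm_command", "arguments": {"translation": [[0,0,0.05],[0,0,0.1],[0,0,0.1]], "turn": [0,0,0], "hand": [1,1,1]}}

```text
clock: 16.73
eef_pos: [0.5633, -0.0984, 0.0465]
tool_rot: [-0.588, 0.809, 0.0, -0.0]
ft_force: [-0.2, 0.2, -0.1]
grip_width: 0.0508
```

Emit:
{"name": "arm_command", "arguments": {"translation": [[0,0,0.05],[0,0,0.1],[0,0,0.15],[0,0,0.2]], "turn": [0,0,0,0], "hand": [1,1,1,1]}}

```text
clock: 17.07
eef_pos: [0.5634, -0.0985, 0.0445]
tool_rot: [-0.588, 0.809, -0.0, 0.0]
ft_force: [-0.1, -0.3, -1.5]
grip_width: 0.0508
```

Emit:
{"name": "arm_command", "arguments": {"translation": [[0,0,0.05],[0,0,0.1],[0,0,0.15],[0,0,0.2]], "turn": [0,0,0,0], "hand": [1,1,1,1]}}

```text
clock: 17.4
eef_pos: [0.5633, -0.0985, 0.0425]
tool_rot: [-0.588, 0.809, 0.0, -0.0]
ft_force: [0.3, -0.6, 0.5]
grip_width: 0.0505
```

Emit:
{"name": "arm_command", "arguments": {"translation": [[0,0,0.05],[0,0,0.1],[0,0,0.15],[0,0,0.2]], "turn": [0,0,0,0], "hand": [1,1,1,1]}}

```text
clock: 17.73
eef_pos: [0.5633, -0.0984, 0.0405]
tool_rot: [-0.588, 0.809, 0.0, -0.0]
ft_force: [-0.2, -0.4, -0.3]
grip_width: 0.0508
```

Emit:
{"name": "arm_command", "arguments": {"translation": [[0,0,0.05],[0,0,0.1],[0,0,0.1]], "turn": [0,0,0], "hand": [1,1,1]}}

```text
clock: 17.98
eef_pos: [0.5633, -0.0984, 0.0395]
tool_rot: [-0.588, 0.809, 0.0, -0.0]
ft_force: [-0.6, 0.3, -0.2]
grip_width: 0.0507
```

Emit:
{"name": "arm_command", "arguments": {"translation": [[0,0,0.05],[0,0,0.1],[0,0,0.1]], "turn": [0,0,0], "hand": [1,1,1]}}

```text
clock: 18.23
eef_pos: [0.5634, -0.0985, 0.0387]
tool_rot: [-0.588, 0.809, -0.0, 0.0]
ft_force: [-0.6, 1.0, 0.3]
grip_width: 0.0506
```

Emit:
{"name": "arm_command", "arguments": {"translation": [[0,0,0.05],[0,0,0.1],[0,0,0.1]], "turn": [0,0,0], "hand": [1,1,1]}}

```text
clock: 18.48
eef_pos: [0.5635, -0.0985, 0.0382]
tool_rot: [-0.588, 0.809, -0.0, 0.0]
ft_force: [-1.8, 0.7, 5.6]
grip_width: 0.0508
```

Emit:
{"name": "arm_command", "arguments": {"translation": [[0,0,-0.05],[0,0,-0.05],[0,0,-0.05],[0,0,-0.05],[0,0,-0.05]], "turn": [0,0,0,0,0], "hand": [0.3,0.2,0.15,0.15,0.15]}}

```text
clock: 18.9
eef_pos: [0.5633, -0.0984, 0.0379]
tool_rot: [-0.588, 0.809, 0.0, -0.0]
ft_force: [0.6, -0.8, 0.4]
grip_width: 0.0723
```

Emit:
{"name": "arm_command", "arguments": {"translation": [[0,0,-0.5],[0,0,-2],[0,0,-5],[-3,0,-9],[-5,0,-13]], "turn": [0,0,0,0,0], "hand": [0.15,0.15,0.15,0.15,0.15]}}

```text
clock: 19.32
eef_pos: [0.5761, -0.0558, 0.1586]
tool_rot: [-0.588, 0.809, 0.001, -0.001]
ft_force: [0.9, 0.4, 1.1]
grip_width: 0.0727
```

Emit:
{"name": "arm_command", "arguments": {"translation": [[0,0,-3],[0,0,-5],[0,0,-5],[0,0,-5]], "turn": [0,0,0,0], "hand": [0,0,0,0]}}

```text
clock: 19.65
eef_pos: [0.578, -0.0559, 0.21]
tool_rot: [-0.589, 0.808, -0.001, 0.001]
ft_force: [-1.0, 0.2, -0.8]
grip_width: 0.085
```

```bash
python3 - <<'E'
from h import *
from scipy.optimize import least_squares
i=camera_info('wrist'); p,d=snap('wrist','w8.png'); P=cloud('wrist',d,i); z=P[...,2]
o=get_obs(); print(o['clock'],o['eef_pos'],o['ft_force'],o['grip_width'])
w=np.array([.5643,-.0979])
for n,c in(('tin',w),('packed_b',w-np.array([.02,.071]))):
    a=np.array(c)
    for k in range(4):
        m=((z>.029)&(z<.045)&(np.hypot(P[...,0]-a[0],P[...,1]-a[1])<.032)).astype(np.uint8)
        m=cv2.morphologyEx(m,cv2.MORPH_OPEN,np.ones((3,3))); S=P[m>0]
        h=cv2.convexHull(S[:,:2].astype(np.float32)*1000).reshape(-1,2)/1000
        a=least_squares(lambda q:np.hypot(*(h-q).T)-.0275,a,loss='soft_l1',f_scale=.0007).x
    T=S[np.hypot(*(S[:,:2]-a).T)<.022]; c=np.linalg.lstsq(np.c_[T[:,:2]-a,np.ones(len(T))],T[:,2],rcond=None)[0]
    print(n,a,'slope,z',c.round(4))
p2,d2=snap('side','sd5.png')
cv2.imwrite('pics/m6.png',np.hstack([p[:300,150:500],cv2.resize(p2[150:270,300:450],(375,300))])[:,:,::-1])
E
```

```text
19.7 [ 0.57698515 -0.05591639  0.20825658] [-0.7128646  -0.92667386 -0.04425287] 0.08536439039273568
tin [ 0.56442923 -0.09748695] slope,z [0.0025 0.0029 0.0347]
packed_b [ 0.55234579 -0.17099019] slope,z [0.0001 0.0018 0.0346]
```

View pics/m6.png

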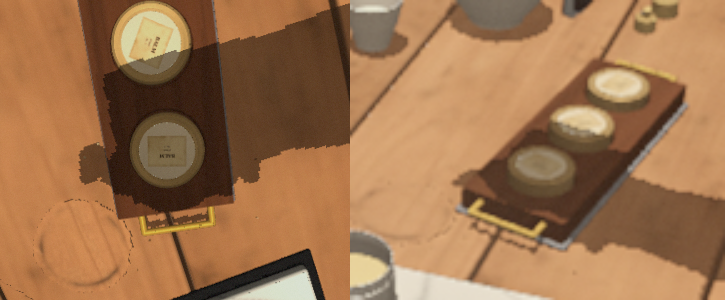

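The seated tin shows at (150,167). Its lid is at z = 0.0347 against 0.0346 for packed_b, it's level, and it sits about 0.4 mm from the measured well centre. The arm is clear, so I'm handing in.

```bash
python3 -c "
from workcell import *
print(job_done())"
```

```text
the job is handed in; nothing more can be done
None
```

The lidded tin is seated in the empty well and the job was handed in at about 20 s on the robot's clock. No verdict was reported.

- **Drawing out:** I drew the tin about 70 mm straight out with the closed fingertips, at about 5 N on the lid (highest reading 5.9 N). It ended about 95 mm or more, centre to centre, from each poured tin.
- **Placing:** I gripped it by the lid and lowered it into the well in small steps. The force read about 5.6 N as it reached the floor, and then I released it.

**Last checks**
- **Lidded tin:** its centre is about 0.4 mm from the measured well centre. Its lid is at the same height as packed_b's (34.7 against 34.6 mm) and level within about 0.004 rad. The arm is clear above the tray.
- **Poured tins:** after the draw, the left and right tins fitted within about 1 mm of their starting positions. The back tin was partly hidden, but its fit also agreed within about 1.5 mm. I did not measure them again after the pick-up; later pictures showed no change.
- **Packed tins:** I did not compare them numerically with their starting positions, but they look undisturbed in the pictures.

**One disagreement:** the gripper read 51 mm on the tin, although the tin is listed as 55 mm and the camera agreed with 55 mm. I did not explain this, but the grip stayed level and held.

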